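Inspect the magnetic tube rack under the telescoping camera

ROBOT

A 7-joint arm with a two-finger parallel gripper is mounted at the origin on a cart in front of the work surface, level with it; the furniture and walls round the work are solid. World frame = base frame: x ahead of the robot, y to its left, z up, the work surface at z = 0. Lengths are in m, angles in rad, forces in N, time in s.
With the tool pointing down it reaches from about 0.35 to 0.9 m from the base axis. Payload 8.1 kg.
Tool frame: the origin (TCP) lies on the centre line of the jaws, within the pads' length; the fingertips stand 19 mm ahead of it and the grasp point (between the pads) is the TCP (arm.tip_reach is the distance from the TCP to the fingertips, in m); z points along the fingers, y is the line along which they close (so a half turn about z gives the same grasp; the last joint's range is limited). The gripper opens to 92 mm and grips with 3 to 60 N. Pads are 19 mm wide; open, the fingers measure 130 mm over their backs; the gripper's body (75 mm by 190 mm) begins 47 mm behind the grasp point.
Start: joints at [1.218, 0.434, 0.025, 1.573, -0.012, 1.134, -0.075], TCP at [0.154, -0.606, 0.246] pointing down, gripper open.
Joint ranges: [-2.62, 2.62], [-0.44, 2.09], [-1.27, 1.32], [0.08, 2.57], [-1.32, 4.46], [0.12, 2], [-2.74, 2.74]. Speed limits (rad/s): [2.22, 2.22, 3.01, 3.01, 3.14, 3.14, 3.14].

INTERFACE

Orientations are given as a rotation vector (axis times angle).
In Python, from cell import arm gives the robot as it stands.
- The arm moves only by the tool arm_command, never from a script. Its argument "targets" is a list that holds one entry, the list of rows, each a list of 6 numbers: the shift along the tool's x, y, z in m, then the turn, a rotation vector about the tool's x, y, z in rad. A call has 1 to 10 rows; each row shifts and turns the commanded pose from where the row before left it, along the tool's axes as they then stand; what a row does not reach is not made up. A row lasts 1/8 s, in which the tool goes at most 62.5 mm and 10.7 degrees, less where a joint would pass 70% of its speed; a pose out of reach is approached as far as the arm can. A call with a gripper value outside its range is refused whole. "jaw" is the finger opening in m, from 0 to 0.0918, set as the call begins (left out, the last holds). The fingers move at their own pace and stop on an object; "newtons" is the grip in N (left out, the last holds). Time passes only in rows, so rows that do not move let the fingers close. It gives the time, the measured TCP pose, the force, the opening and the grip force at its end, in the units of the state.
- arm.observe(): the state, without advancing time (a new reading comes with each control period).
- arm.get_image(name): name is "scene" or "side" or "wrist"; returns a dict with "pixels" (420x560x3 uint8, red, green, blue), "z_map" (420x560 float32, m along the optical axis (not along the pixel's ray), 0 where there is no reading), "fx", "fy", "cx", "cy" (pixels), "xyz" and "rotation" of the camera in the world; the wrist camera has in their place "T_tool_cam" (4x4, takes a point from camera to tool coordinates, whose origin is the TCP and whose axes are the flange's). Camera axes: x right, y down, z forward; pixel columns grow to the right and rows downward; lengths in m; the calibration is good to about 2 mm. A picture is of the moment at which its call begins: read the wrist's pose just before it.
- arm.sign_off(): hands the job in; it is judged then, once.
The state is a dict: "clock": time; "joints": joint angles; "dq": joint speeds; "joint_efforts": joint torques, N m; "position": TCP position; "ee_rot": TCP orientation; "force": force on the tool from outside, world axes, zero at the start; "ft_torque": the same for the moment, N m; "width": opening from 0.0 (shut) to 1.0 (fully open); "gripper_force": force on a finger pad.
Only numpy, scipy, OpenCV 4.12 (cv2) and the standard library are available. Lean on these libraries where they do the work, as an engineer would, in place of code of your own. Each camera call takes 0.05 s, during which the arm holds its last target. There are 200 camera calls.

TASK

Take the black magnetic tube rack that waits at one side of the inspection stand's base plate and slide it sideways until it lies squarely inside the outlined middle place, in line with the camera arm, keeping it flat on the plate all the way so that the beads in its tubes are not shaken; leave the timer and the bottle on the plate where they are. Then squeeze the release button in the side of the camera head and, still squeezing, pull the head straight out on its telescoping arm, past the first stop, all the way to the second stop above the rack. A spring draws the arm back, so finish while holding the head there, fully out, for the picture.

Things in the scene. Friction and masses are not known exactly. Their poses are not given: they have to be found in the camera images.
- stand: Inspection stand, fixed: grey metal base plate 370 x 280 x 6 mm; origin = centre of its underside on the bench, z up, x axis along the camera arm, pointing back to the post (the arm pulls out along -x), y to the left. Dark post 34 mm square at x = +128 mm, y = 0; on it an aluminium sleeve 36 x 36 mm, axis 170 mm above the bench, from x = +68 to +236 mm.
- read_place (a point): Centre of the middle rack place, on the plate's upper face (6 mm above the bench; stand frame x = -90, y = 0 mm). Three places 36 x 136 mm, long side along the stand's x, are outlined in thin black lines side by side at y = -100, 0, +100 mm: the middle one is for inspection, the outer two for waiting. The small ring nearer the post is a vial place, unused.
- rack: Black magnetic tube rack: solid block 28 mm wide (its x, -15 to +13 mm), 130 mm long (its y), 36 mm high, caps to 44 mm, 0.18 to 0.37 kg, loose; origin = centre of its underside. Starts in one of the outer places (left or right varies), long side roughly along the arm. It belongs centred in the middle outline, long side along it; either way round.
- timer: White lab timer 62 x 64 x 14 mm lying in the other outer place; leave it there. Origin = centre of its underside.
- bottle: White screw-cap bottle, 49 mm diameter, 88 mm high, standing on the plate's rear right corner; leave it there. Origin = centre of its underside.
- head_grip (a point): Centre of the camera head at the front end of the arm: white block 62 mm long along the arm, 40 mm wide, 36 mm high; centre 170 mm above the bench; a lens barrel 38 mm wide hangs 22 mm below it. Moves with the arm. Free from above and from both sides.
- head_button (a joint): Release button in the head's right side (facing the stand's -y), black, 30 x 24 mm, at the head's centre, 6 mm proud: the head is 46 mm wide over it. Value = how far it is pressed, 0 to 0.005 m; spring 1 N at first, 3.5 N fully in. Gripping the head across its sides at its centre presses it and frees the latch; pressed less than 4 mm, the arm stays locked.
- camera_arm (a joint): How far the arm is pulled out (along -x of the stand), m: 0 = home, latched (start); 0.045 = first stop, where it latches again if the button is let up; 0.125 = second stop, end of travel, no latch. A spring pulls it back, 3 N at home, 6 N at the second stop, plus light drag; let go, it runs back to the first stop. At the second stop the head is straight above the middle place.

How it is judged:
By the outcome, as a careful person would: the job done as asked, in the order asked, and still so for the second after the job is handed in, while the arm keeps its last pose, push and grip.
It also fails if it takes over 48 s, if anything falls off the work surface, if the arm or the gripper's body presses on something with over 40 N, if the wrist force passes 120 N, or if a joint passes its speed limit or range.

## Working session

There is one attempt and no reset: what is moved stays moved. The work goes in short steps, Python scripts to look and compute and a tool call to move; the robot and the scene stay as the last step left them, time stands still between calls to the robot, and variables do not carry over. Pictures are saved under pics/ and viewed, at most 10 in all, crops included, and the job is handed in when it is done.

Besides the shell and the picture viewer there is one more tool, called after "Emit:" as name([rows], argument=value, ...), one row to a line, values as JSON. arm_command: Moves the arm, as the interface text tells. Its arguments: {"type":"object","properties":{"targets":{"type":"array","items":{"type":"array","items":{"type":"array","items":{"type":"number"}}}},"jaw":{"type":"number"},"newtons":{"type":"number"}},"required":["targets"]}

```bash
mkdir -p pics; cat > h.py <<'E'
import numpy as np,cv2
from scipy.spatial.transform import Rotation as R
from cell import arm
def grab(n,f):
    o=arm.observe(); im=arm.get_image(n); cv2.imwrite('pics/'+f+'.png',im['pixels'][:,:,::-1]); 
    np.savez('pics/'+f+'.npz',o_pos=o['position'],o_rot=o['ee_rot'],**im); return im
def load(f): return dict(np.load('pics/'+f+'.npz'))
def pose(im):
    if 'T_tool_cam' in im:
        T=np.eye(4);T[:3,:3]=R.from_rotvec(im['o_rot']).as_matrix() if np.size(im['o_rot'])==3 else im['o_rot'];T[:3,3]=im['o_pos'];T=T@im['T_tool_cam'];return T[:3,:3],T[:3,3]
    r=im['rotation']; r=r if np.shape(r)==(3,3) else R.from_rotvec(r).as_matrix()
    return r,im['xyz']
def ray(im,u,v,z=None):
    r,t=pose(im); d=np.array([(u-im['cx'])/im['fx'],(v-im['cy'])/im['fy'],1.])
    if z is None: return r@(d*im['z_map'][int(v),int(u)])+t
    w=r@d; return t+w*(z-t[2])/w[2]
E
python3 - <<'E'
from h import *
o=arm.observe();print(o)
for n in('scene','side'):
    im=grab(n,n+'0');print(n,im['xyz'],im['rotation'],im['fx'])
E
```

```text
{'clock': 0.0, 'joints': array([ 1.2184112 ,  0.43524006,  0.02496065,  1.57413076, -0.01158965,
        1.13403528, -0.07509655]), 'dq': array([-0.00120711,  0.00101955,  0.00270386,  0.00157526, -0.00089952,
       -0.00249986,  0.00092524]), 'joint_efforts': array([ 3.78588738e-04, -6.67858744e+01,  9.85630341e-01, -3.14460862e+01,
       -6.04791543e-02,  4.29015909e-02,  1.57230288e-04]), 'position': array([ 0.15431823, -0.60511818,  0.24492121]), 'ee_rot': array([-3.11551638e+00, -3.91059702e-01,  5.66074049e-04]), 'force': array([ 0.88305388, -0.43904278, -0.26608582]), 'ft_torque': array([-0.00440843,  0.00952267,  0.05858396]), 'gripper_force': 0.0, 'width': 1.0033688282591713}
scene [0.12535579 0.47404235 0.66073458] [-1.0592939   2.36310932 -1.11412469] 533.2105525693734
side [0.24095247 0.67422944 0.51696445] [-0.59166304  2.4225289  -1.43249182] 441.29661772533746
```

View pics/scene0.png

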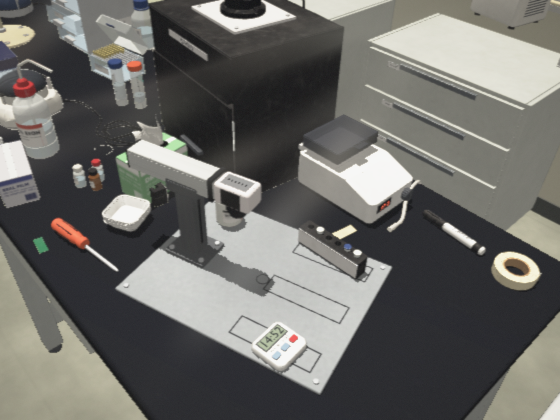

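View pics/side0.png

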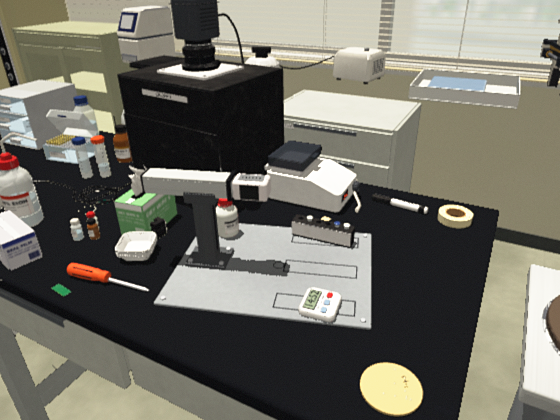

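Scene: the rack is in the far (right, -y) place at about (332,248), timer in the left place (280,345), middle outline around (308,297), head at (238,193), and plate corners at (121,287), (317,387), (391,266). I'll zoom in on both views.

```bash
python3 - <<'E'
from h import *
a=cv2.imread('pics/scene0.png')[160:395,110:400]
cv2.imwrite('pics/c1.png',cv2.resize(a,None,fx=2.5,fy=2.5,interpolation=cv2.INTER_CUBIC))
im=load('scene0')
for p in [(121,287),(317,387),(391,266)]:print(p,ray(im,*p,z=.006).round(4),ray(im,*p).round(4))
E
```

```text
(121, 287) [0.7117 0.2553 0.006 ] [0.7148 0.2542 0.0026]
(317, 387) [0.375  0.1471 0.006 ] [0.3749 0.1473 0.0063]
(391, 266) [ 0.4525 -0.1142  0.006 ] [ 0.4564 -0.1214 -0.002 ]
```

View pics/c1.png

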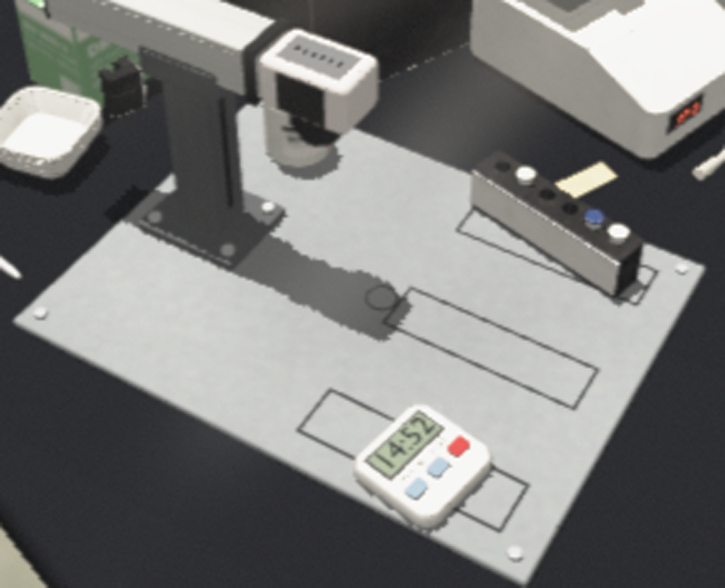

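The close-up gives clear corners for the middle outline, the rack's top edges and the plate. I'll fit the stand and rack poses from those.

```bash
cat >> h.py <<'E'
def fit(S,W): # 2D rigid S->W
    S=np.array(S,float);W=np.array(W,float)[:,:2];s=S-S.mean(0);w=W-W.mean(0)
    a=np.arctan2((s[:,0]*w[:,1]-s[:,1]*w[:,0]).sum(),(s*w).sum());c,d=np.cos(a),np.sin(a);M=np.array([[c,-d],[d,c]])
    t=W.mean(0)-M@S.mean(0); return a,t,M,((W-t)@M-S)
E
python3 - <<'E'
from h import *
im=load('scene0'); q=lambda p,z:ray(im,110+p[0]/2.5,160+p[1]/2.5,z)
P=[(410,288),(598,370),(575,408),(386,322),(527,584),(704,268),(14,321)]
S=[(-.022,-.018),(-.158,-.018),(-.158,.018),(-.022,.018),(-.185,.14),(-.185,-.14),(.185,.14)]
a,t,M,e=fit(S,[q(p,.006) for p in P]);print(np.degrees(a),t,(e*1000).round(1).tolist())
for p,z in [((471,171),.042),((613,262),.042),((641,243),.042),((497,152),.042),((473,207),.006),((615,297),.006)]:
    w=q(p,z);print(w.round(4),((w[:2]-t)@M).round(4))
print('place',t+M@[-.09,0],'head',t+M@[.035,0],'rackguess',t+M@[-.09,-.1])
# head top corners in crop z=.188
for p in [(259,66),(341,95),(378,62),(297,30)]:
    w=q(p,.188);print(((w[:2]-t)@M).round(4))
T=R.from_rotvec(arm.observe()['ee_rot']).as_matrix();print(T.round(3))
E
```

```text
17.86091061227156 [0.5831297  0.07442416] [[0.8, 0.5], [0.2, 0.3], [0.3, -1.0], [-0.8, -1.4], [0.3, -0.6], [0.9, 2.7], [-1.8, -0.5]]
[ 0.5979 -0.0319  0.042 ] [-0.0186 -0.1057]
[ 0.4745 -0.04    0.042 ] [-0.1385 -0.0756]
[ 0.4738 -0.0671  0.042 ] [-0.1475 -0.1012]
[ 0.6002 -0.0599  0.042 ] [-0.0249 -0.1331]
[ 0.5969 -0.0355  0.006 ] [-0.0206 -0.1088]
[ 0.4725 -0.0463  0.006 ] [-0.1423 -0.0809]
place [0.49746735 0.0468205 ] head [0.61644283 0.08515892] rackguess [ 0.52813808 -0.04835989]
[0.06   0.0255]
[0.0051 0.0235]
[ 0.0031 -0.0139]
[ 0.0609 -0.0157]
[[ 0.969  0.247 -0.   ]
 [ 0.247 -0.969  0.001]
 [-0.    -0.001 -1.   ]]
```

Emit:
arm_command([
  [[0.042,-0.037,0,0,0,0],[0.042,-0.037,0,0,0,0],[0.042,-0.037,0,0,0,0],[0.042,-0.037,0,0,0,0],[0.042,-0.037,0,0,0,0],[0.042,-0.037,0,0,0,0],[0.042,-0.037,0,0,0,0],[0.042,-0.037,0,0,0,0],[0.042,-0.037,0,0,0,0],[0.042,-0.037,0,0,0,0]],
], jaw=0.06, newtons=15)

```text
clock: 1.35
position: [0.4706, -0.1418, 0.2457]
ee_rot: [3.117, 0.391, -0.0]
force: [-0.1, -1.1, -0.1]
width: 0.65
gripper_force: 0.0
```

Emit:
arm_command([
  [[0.03,-0.025,0,0,0,0],[0.03,-0.025,0,0,0,0],[0.026,-0.022,0,0,0,0],[0,0,0.02,0,0,0.18],[0,0,0.025,0,0,0],[0,0,0,0,0,0]],
])

```text
clock: 2.1
position: [0.5341, -0.0522, 0.199]
ee_rot: [-3.139, -0.11, 0.007]
force: [0.2, 0.4, -0.2]
width: 0.656
gripper_force: 0.0
```

```bash
python3 - <<'E'
from h import *
im=grab('wrist','w1');o=arm.observe();print(o['position'],o['ee_rot'],o['force']);print(im['T_tool_cam'])
E
```

```text
[ 0.53495677 -0.05228382  0.20027394] [-3.13948919 -0.11009309  0.00318668] [ 0.11107283 -0.31970925  0.20413613]
[[-3.25555567e-04 -9.54453596e-01 -2.98359224e-01  8.05602510e-02]
 [ 9.99999155e-01  6.47423387e-05 -1.29826337e-03 -1.60291241e-04]
 [ 1.25844861e-03 -2.98359394e-01  9.54452769e-01 -1.40757486e-01]
 [ 0.00000000e+00  0.00000000e+00  0.00000000e+00  1.00000000e+00]]
```

View pics/w1.png

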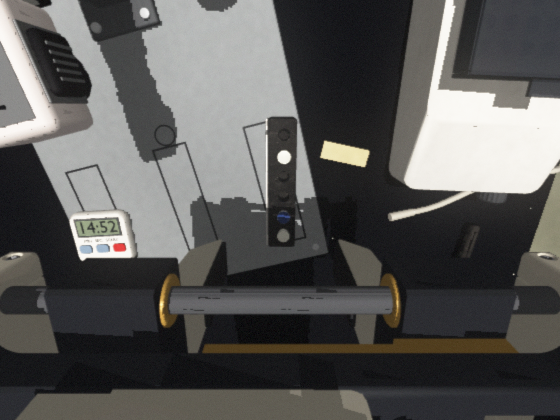

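Wrist view: rack top face spans (267..297, 117..246), almost aligned with the tool; the middle outline's rear corners are at (153,152) and (186,143).

```bash
python3 - <<'E'
from h import *
im=load('w1')
for p in [(268,117.5),(297,117.5),(296.5,246),(268,246)]: print(ray(im,*p,z=.042).round(4))
print('outl')
for p in [(153,152),(186,143),(165,134)]:
    w=ray(im,*p,z=.006);print(w.round(4))
a=np.radians(17.86);M=np.array([[np.cos(a),-np.sin(a)],[np.sin(a),np.cos(a)]]);t=np.array([.5831,.0744])
for s in [(-.022,.018),(-.022,-.018)]:print(t+M@s)
T=R.from_rotvec(im['o_rot']).as_matrix();print(T.round(3))
E
```

```text
[ 0.6031 -0.0359  0.042 ]
[ 0.605  -0.0626  0.042 ]
[ 0.4753 -0.0734  0.042 ]
[ 0.4732 -0.0436  0.042 ]
outl
[0.5575 0.086  0.006 ]
[0.5695 0.0506 0.006 ]
[0.5774 0.0724 0.006 ]
[0.55663975 0.08478533]
[0.56768067 0.05052021]
[[ 0.998  0.07  -0.004]
 [ 0.07  -0.998  0.   ]
 [-0.004 -0.    -1.   ]]
```

Emit:
arm_command([
  [[0.003,0,0.05,0,0,0],[0,0,0.05,0,0,0],[0,0,0.04,0,0,0],[0,0,0.02,0,0,0],[0,0,0.01,0,0,0],[0,0,0,0,0,0]],
])

```text
clock: 2.9
position: [0.539, -0.0522, 0.0312]
ee_rot: [3.14, 0.109, 0.001]
force: [0.3, 0.2, 0.0]
width: 0.653
gripper_force: 0.0
```

Emit:
arm_command([
  [[0,0,0,0,0,0],[0,0,0,0,0,0],[0,0,0,0,0,0],[0,0,0,0,0,0]],
], jaw=0.015, newtons=12)

```text
clock: 3.4
position: [0.5388, -0.0523, 0.0311]
ee_rot: [3.139, 0.109, 0.001]
force: [-1.3, -0.4, 3.2]
width: 0.307
gripper_force: 12.0
```

Emit:
arm_command([
  [[0,0,0,0,0,-0.02],[0,0,0,0,0,-0.04],[0,0,0,0,0,-0.04],[0,0,0,0,0,-0.04],[0,0,0,0,0,-0.04],[0,0,0,0,0,-0.04],[0,0,0,0,0,-0.022],[0,-0.002,0,0,0,0],[0,-0.004,0,0,0,0],[0,-0.006,0,0,0,0]],
])

```text
clock: 4.65
position: [0.5356, -0.0416, 0.0311]
ee_rot: [3.102, 0.486, 0.002]
force: [1.1, -3.6, 5.2]
width: 0.301
gripper_force: 12.0
```

Emit:
arm_command([
  [[-0.001,-0.008,0,0,0,0],[-0.001,-0.009,0,0,0,0],[-0.001,-0.009,0,0,0,0],[-0.001,-0.009,0,0,0,0],[-0.001,-0.009,0,0,0,0],[-0.001,-0.009,0,0,0,0],[-0.001,-0.009,0,0,0,0],[-0.001,-0.009,0,0,0,0],[0,-0.006,0,0,0,0],[0,-0.003,0,0,0,0]],
])

```text
clock: 5.9
position: [0.5032, 0.0326, 0.0311]
ee_rot: [3.102, 0.488, 0.001]
force: [2.3, -4.2, 6.6]
width: 0.305
gripper_force: 12.0
```

```bash
python3 - <<'E'
from h import *
o=arm.observe();print(o['position'],o['ee_rot'],o['force']);
for n in('scene','wrist'): grab(n,n+'2')
a=cv2.imread('pics/scene2.png')[225:345,230:390];b=cv2.imread('pics/wrist2.png')[80:280,180:380]
a=cv2.resize(a,(480,360),interpolation=cv2.INTER_CUBIC);b=cv2.resize(b,(360,360))
cv2.imwrite('pics/c2.png',a)
cv2.imwrite('pics/c2.png',np.hstack([a,b])[:,:800])
E
```

```text
[0.50318352 0.03261815 0.03106616] [3.10246586e+00 4.87760612e-01 1.35070380e-03] [ 2.27950327 -4.16302356  6.59247432]
```

View pics/scene2.png

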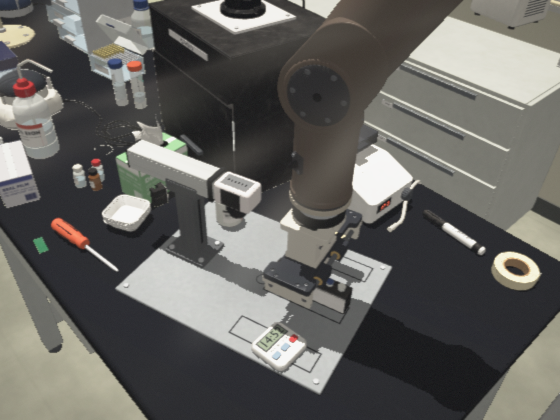

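The rack is held flat and about 15 mm short of the middle place; the outline is hidden by the gripper. I'll finish the slide, release, rise a little and look.

Emit:
arm_command([
  [[0,-0.003,0,0,0,0],[0,-0.005,0,0,0,0],[0,-0.004,0,0,0,0],[0,-0.003,0,0,0,0],[0,0,0,0,0,0],[0,0,0,0,0,0]],
])

```text
clock: 6.75
position: [0.4986, 0.0471, 0.0311]
ee_rot: [3.103, 0.488, 0.001]
force: [-0.3, -3.2, 6.1]
width: 0.305
gripper_force: 12.0
```

Emit:
arm_command([
  [[0,0,0,0,0,0],[0,0,0,0,0,0],[0,0,0,0,0,0],[0,0,-0.02,0,0,0],[0,0,-0.05,0,0,0],[0,0,-0.05,0,0,0],[0,0,-0.05,0,0,0],[0,0,0,0,0,0]],
], jaw=0.05)

```text
clock: 7.75
position: [0.5002, 0.048, 0.2043]
ee_rot: [3.103, 0.488, 0.011]
force: [1.0, -0.5, -0.7]
width: 0.543
gripper_force: 0.0
```

```bash
python3 - <<'E'
from h import *
o=arm.observe();print(o['position'],o['ee_rot'],o['force']);
for n in('scene','wrist'): grab(n,n+'3')
a=cv2.imread('pics/scene3.png')[240:340,230:380];b=cv2.imread('pics/wrist3.png')[90:270,200:380]
a=cv2.resize(a,(450,300),interpolation=cv2.INTER_CUBIC);b=cv2.resize(b,(300,300))
cv2.imwrite('pics/c3.png',cv2.resize(cv2.imread('pics/wrist3.png')[60:260,150:410],None,fx=3,fy=3,interpolation=cv2.INTER_CUBIC))
E
```

```text
[0.50022523 0.04795204 0.20432573] [3.10322193 0.48766515 0.01103836] [ 0.99650149 -0.46402132 -0.70435799]
```

View pics/c3.png

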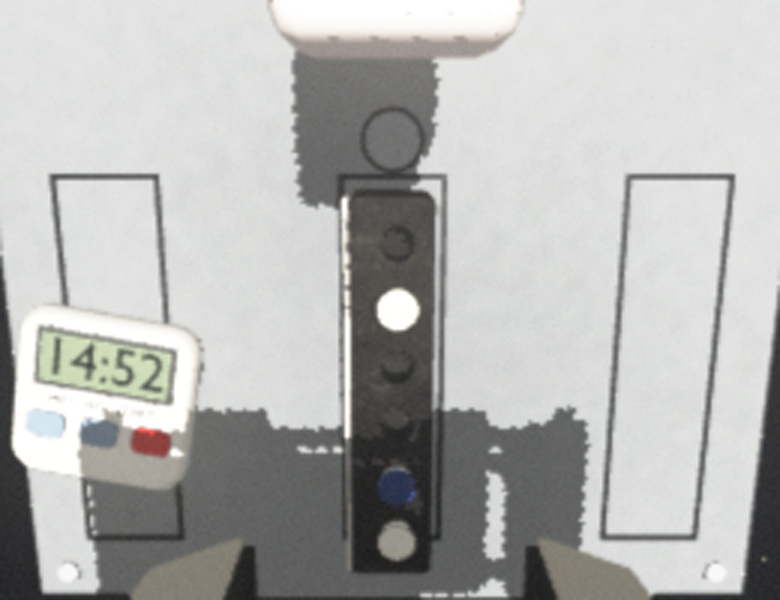

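Wrist crop: outline corners (340,176), (446,176), front line at about y=537; rack top spans x 350–435, y 191–572, so it appears square. I'll compute the offset.

```bash
python3 - <<'E'
from h import *
im=load('wrist3'); q=lambda p,z:ray(im,150+p[0]/3,60+p[1]/3,z)
S=[(-.022,.018),(-.022,-.018),(-.022,.118),(-.022,.082),(-.022,-.082),(-.022,-.118),(-.158,.082),(-.158,-.082),(-.158,-.118)]
P=[(340,176),(446,176),(52,176),(157,176),(628,176),(734,176),(182,537),(602,537),(696,537)]
a,t,M,e=fit(S,[q(p,.006) for p in P]);print(np.degrees(a),t,(e*1000).round(1).tolist())
for p in [(350,191),(435,191),(430,572),(352,572)]:
    print(((q(p,.042)[:2]-t)@M).round(4))
print('head',t+M@[.035,0])
Z=R.from_rotvec(arm.observe()['ee_rot']).as_matrix();print(Z.round(3), (np.linalg.inv(M)@(im['o_pos'][:2]-t)).round(4))
E
```

```text
17.842558942069726 [0.5855805  0.07447552] [[0.2, 0.5], [0.2, -0.5], [0.3, 1.1], [0.3, 0.4], [0.2, -0.0], [0.2, -1.0], [-0.5, 0.7], [-0.5, -0.1], [-0.5, -1.0]]
[-0.0251  0.0136]
[-0.0251 -0.013 ]
[-0.1562 -0.0131]
[-0.1562  0.0145]
head [0.61889707 0.0851996 ]
[[ 0.952  0.307  0.001]
 [ 0.307 -0.952 -0.   ]
 [ 0.     0.    -1.   ]] [-0.0907  0.0009]
```

Emit:
arm_command([
  [[0,0,-0.03,0,0,0],[0.02,0,0,0,0,0],[0.035,0,0,0,0,0],[0.035,0,0,0,0,0],[0.025,0,0,0,0,0],[0.01,0,0,0,0,0],[0,0,0,0,0,0]],
], jaw=0.08, newtons=25)

```text
clock: 8.72
position: [0.6164, 0.0857, 0.2293]
ee_rot: [-3.103, -0.488, 0.004]
force: [-0.2, -0.2, -0.8]
width: 0.87
gripper_force: 0.0
```

```bash
python3 - <<'E'
from h import *
o=arm.observe();print(o['position'],o['ee_rot'],o['force'],o['width'])
for n in('scene','side'): grab(n,n+'4')
a=cv2.imread('pics/scene4.png')[110:260,150:310];b=cv2.imread('pics/side4.png')[100:250,150:310]
cv2.imwrite('pics/c4.png',cv2.resize(np.hstack([a,b]),None,fx=2.5,fy=2.5,interpolation=cv2.INTER_CUBIC))
E
```

```text
[0.61644405 0.08568677 0.22926657] [-3.10335619 -0.48829653  0.00388145] [-0.23477583 -0.197543   -0.77937959] 0.8696264800763074
```

View pics/c4.png

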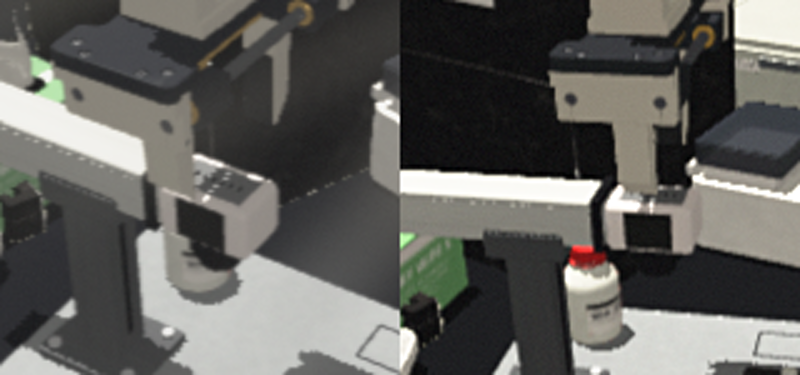

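```bash
python3 - <<'E'
from h import *
a=np.radians(17.85);M=np.array([[np.cos(a),-np.sin(a)],[np.sin(a),np.cos(a)]]);t=np.array([.585,.0745])
im=load('side4');o=load('wrist3')
f=lambda u,v:(lambda w:np.r_[(w[:2]-t)@M,w[2]].round(4))(ray(im,u,v))
for n,p in dict(fingL=(237,168),fingC=(244,168),fingR=(250,168),padL=(242,192),padR=(257,192),padC=(249.5,192)).items():print(n,f(*p))
print('tcp',(arm.observe()['position'][:2]-t)@M)
E
```

```text
fingL [0.0431 0.0582 0.2313]
fingC [0.031  0.0601 0.2328]
fingR [0.0223 0.0563 0.2317]
padL [0.0482 0.0218 0.1695]
padR [0.0209 0.0241 0.1726]
padC [0.0357 0.0187 0.1688]
tcp [0.03288395 0.00076968]
```

The finger centre is about 2 mm forward of the button/pad centre; I'll correct that, go down to head height and close.

Emit:
arm_command([
  [[0.002,0,0.02,0,0,0],[0,0,0.02,0,0,0],[0,0,0.015,0,0,0],[0,0,0.004,0,0,0],[0,0,0,0,0,0]],
])

```text
clock: 9.45
position: [0.619, 0.0862, 0.172]
ee_rot: [3.103, 0.488, 0.0]
force: [-0.2, -0.3, 0.3]
width: 0.873
gripper_force: 0.0
```

Emit:
arm_command([
  [[0,0,0,0,0,0],[0,0,0,0,0,0],[0,0,0,0,0,0],[0,0,0,0,0,0],[0,0,0,0,0,0]],
], jaw=0.03, newtons=25)

```text
clock: 10.07
position: [0.6195, 0.0853, 0.172]
ee_rot: [3.103, 0.486, 0.001]
force: [1.9, -2.2, 2.7]
width: 0.437
gripper_force: 25.0
```

The opening is about 40 mm, so the button is fully pressed. Pull straight out.

Emit:
arm_command([
  [[-0.004,0,0,0,0,0],[-0.008,0,0,0,0,0],[-0.012,0,0,0,0,0],[-0.014,0,0,0,0,0],[-0.014,0,0,0,0,0],[-0.014,0,0,0,0,0],[-0.014,0,0,0,0,0],[-0.014,0,0,0,0,0],[-0.012,0,0,0,0,0],[-0.008,0,0,0,0,0]],
])

```text
clock: 11.32
position: [0.5115, 0.0506, 0.1719]
ee_rot: [3.103, 0.487, 0.004]
force: [7.7, -3.5, -3.9]
width: 0.439
gripper_force: 25.0
```

Emit:
arm_command([
  [[-0.005,0,0,0,0,0],[-0.004,0,0,0,0,0],[-0.002,0,0,0,0,0],[-0.001,0,0,0,0,0],[0,0,0,0,0,0],[0,0,0,0,0,0]],
])

```text
clock: 12.08
position: [0.5005, 0.0471, 0.172]
ee_rot: [3.103, 0.487, 0.004]
force: [5.9, -3.6, -3.9]
width: 0.435
gripper_force: 25.0
```

Emit:
arm_command([
  [[-0.0015,0,0,0,0,0],[-0.0015,0,0,0,0,0],[0,0,0,0,0,0],[0,0,0,0,0,0]],
])

```text
clock: 12.58
position: [0.5001, 0.047, 0.1721]
ee_rot: [-3.103, -0.487, -0.012]
force: [18.0, -0.6, -14.4]
width: 0.435
gripper_force: 25.0
```

The force jumped and motion stopped: the second stop is reached. I'll ease 1 mm of the preload and check.

Emit:
arm_command([
  [[0.001,0,0,0,0,0],[0,0,0,0,0,0],[0,0,0,0,0,0]],
])

```text
clock: 12.95
position: [0.5002, 0.047, 0.1721]
ee_rot: [-3.104, -0.487, -0.009]
force: [12.6, -2.2, -10.0]
width: 0.435
gripper_force: 25.0
```

```bash
python3 - <<'E'
from h import *
o=arm.observe();print(o['position'],o['force'],o['width'])
for n in('scene','side'): grab(n,n+'5')
a=cv2.imread('pics/scene5.png')[110:400,110:400];b=cv2.imread('pics/side5.png')[90:330,150:390]
cv2.imwrite('pics/c5.png',np.hstack([cv2.resize(a,(400,400)),cv2.resize(b,(400,400))]))
E
```

```text
[0.50018393 0.04701433 0.17211264] [ 12.58251426  -2.17972568 -10.04276634] 0.4345507115540412
```

View pics/c5.png

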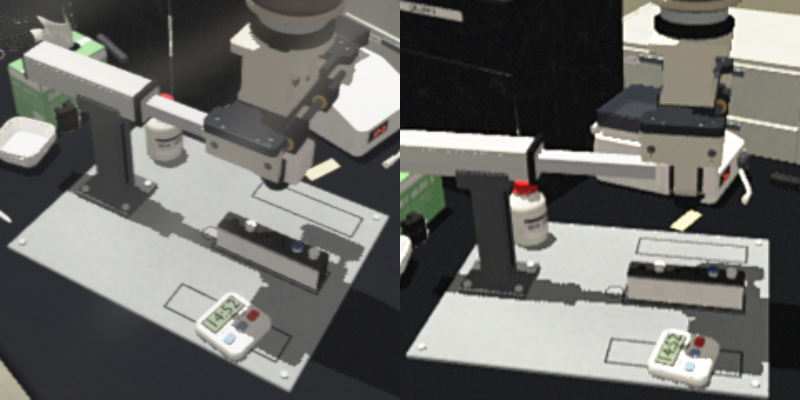

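The arm is fully out, with the head held above the rack. The rack sits in the middle outline, and the timer and bottle are where they were.

```bash
python3 -c "
from cell import arm
print(arm.sign_off())"
```

```text
the job is handed in; nothing more can be done
None
```

The job is handed in at about 13 s: the rack lies square in the middle outline (measured within about 1 mm of centre), and the head is gripped with its button pressed and held at the second stop above it; the timer and bottle were not moved.

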